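Close a dowelled split blank in the glue-up jig and hold it pressed

TASK

Lock the lower half of the split blank in its jig: turn both wing knobs, red and yellow in either order, clockwise to their end stops. Then take the loose upper half, lower it onto the two dowels with the black bands at the same end until the joint is fully closed, and keep it pressed down firmly (about 15 N): finish while still pressing it, without letting go, and leave the other things on the bench where they are.

Things in the scene. Friction and masses are not known exactly. Their poses are not given: they have to be found in the camera images.
- jig: Glue-up jig screwed to the bench: plywood base 90 x 320 x 12 mm with blue rails (27 mm high above the bench) around the lower half. Origin at the centre of its underside on the bench, y axis along its length towards the red knob, z up. It stands at a different place and yaw each time.
- knob_red_grip (a point): Grip point of the red wing knob, at the +y end of the jig: on its upright axis, 53 mm above the bench, 122 mm from the jig's centre. The wing is a bar 44 mm long, 14 mm thick, 26 mm tall (39 to 65 mm above the bench). The point turns with the knob: its x axis runs along the bar towards the steel latch arm (14 mm wide, reaching 45 mm from the axis, just below the bar), its z axis up.
- knob_red (a joint): Angle of the red knob, rad: grows clockwise seen from above, end stop (locked) at 1.4, where the bar lies along the jig's long axis and its latch arm points to the jig's middle, over the step at the end of the lower half. Starts between 0 and 0.35, stays where it is left; friction about 0.1 N m.
- knob_yellow_grip (a point): Grip point of the yellow wing knob, at the -y end of the jig: on its upright axis, 53 mm above the bench, 122 mm from the jig's centre. The wing is a bar 44 mm long, 14 mm thick, 26 mm tall (39 to 65 mm above the bench). The point turns with the knob: its x axis runs along the bar towards the steel latch arm (14 mm wide, reaching 45 mm from the axis, just below the bar), its z axis up.
- knob_yellow (a joint): Angle of the yellow knob, rad: grows clockwise seen from above, end stop (locked) at 1.4, where the bar lies along the jig's long axis and its latch arm points to the jig's middle, over the step at the end of the lower half. Starts between 0 and 0.35, stays where it is left; friction about 0.1 N m.
- lower: Lower half of the blank, brown wood, loose in the jig's nest with 1 mm of play: 50 x 140 x 30 mm (x, y, z) with a 15 mm long, 20 mm high step at each end. Origin at the centre of its underside, 12 mm above the bench; y along its length towards its black-banded end.
- lower_joint (a point): Centre of the lower half's top (joint) face, 42 mm above the bench, axes as the lower half. Two wooden dowels, 10 mm thick, stand 14 mm above the face at y = +45 and y = -35 mm (x = 0), their top 4 mm tapering to 6 mm. The pair goes together one way round only.
- upper_mid (a point): Centre (half-way up) of the loose upper half: a pale wood block 50 x 140 x 30 mm (x, y, z), about 0.16 kg, lying joint face down on the bench; y along its length towards its black-banded end, z up. In its underside two blind holes, 12 mm wide with a 2 mm chamfer and 18 mm deep, at y = +45 and y = -35 mm. Best gripped across its 50 mm width. Seated, this point is 15 mm above lower_joint and right over it, y axes alike.
- sanding_block: Cork sanding block, 35 x 60 x 30 mm; origin centre of underside. To be left alone.
- dowel_cup: White cup, 52 mm across, 45 mm high; origin centre of underside. To be left alone.
- vase_pale: Small turned vase of pale wood, 54 mm across, 90 mm high; origin centre of underside. To be left alone.
- vase_dark: The same vase in dark wood; origin centre of underside. To be left alone.
- oil_bottle: Yellow bottle with red cap, 56 mm across, 130 mm high; origin centre of underside. To be left alone.
- mallet: Hammer lying on the bench, about 280 mm long; origin near the middle of its length. To be left alone.
- turnscrew: Screwdriver lying on the bench, about 200 mm long; origin near the middle of its length. To be left alone.
Things that resemble listed ones, but are neither listed nor needed, are in the scene too. Leave any turquoise look-alike of the part that bears upper_mid alone. Leave any pink look-alike of the lower alone.

How it is judged:
On the way, in this order (a step that is already met when the one before it is completed fails the run):
1. both knobs are turned clockwise to their end stops while the upper half is still off (value of joint each of knob_red, knob_yellow above 1.3 rad), for 0.2 s.
2. the upper half sits fully home on the dowels (z of upper_mid in the frame of lower_joint between 0.012 and 0.0175 m and horizontal distance between upper_mid and lower_joint below 0.004 m and angle between the y axis of upper_mid and the y axis of lower_joint, either way round below 0.05 rad and angle between the z axis of upper_mid and the z axis of lower_joint, either way round below 0.03 rad), for 0.2 s.
At the end, for the whole second after the job is handed in: Both knobs beyond 1.3 rad; upper half on the dowels, within 4 mm sideways and 0.05 rad, joint closed to 2.5 mm, and the robot's fingers still on it, pressing the halves together with more than 8 N through the last second (all of step 1 and all of step 2 and contact force between upper and lower above 8 N and contact force between the fingers and upper above 4 N); the arm keeps its last pose, push and grip.
It fails at once if a bystander is moved more than 30 mm (distance of any of sanding_block, dowel_cup, vase_pale, vase_dark, oil_bottle, mallet, turnscrew from where it was at the start of the episode above 0.03 m).
It also fails if it takes over 72 s, if anything falls off the work surface, if the arm or the gripper's body presses on something with over 40 N, if the wrist force passes 120 N, or if a joint passes its speed limit or range.

ROBOT

A 6-joint arm with a two-finger parallel gripper is mounted at the origin on the work surface. World frame = base frame: x ahead of the robot, y to its left, z up, the work surface at z = 0. Lengths are in m, angles in rad, forces in N, time in s.
With the tool pointing down it reaches from about 0.25 to 0.85 m from the base axis. Payload 12.5 kg.
Tool frame: the origin (TCP) lies midway between the tips of the shut fingers; the grasp point (between the pads) lies 19 mm behind it; z points along the fingers, y is the line along which they close (so a half turn about z gives the same grasp; the last joint's range is limited). The gripper opens to 93 mm and grips with 3 to 60 N. Pads are 15 mm wide; open, the fingers measure 128 mm over their backs; the gripper's body (75 mm by 188 mm) begins 65 mm behind the grasp point.
Start: joints at [-1.369, 0.351, 1.652, -0, 1.139, -0.085], TCP at [0.156, -0.528, 0.219] pointing down, gripper open.
Joint ranges: [-2.75, 2.75], [-0.79, 2.1], [0.01, 2.65], [-1.57, 4.71], [0.07, 3.14], [-2.87, 2.87]. Speed limits (rad/s): [2.22, 2.22, 2.79, 3.14, 3.14, 3.14].

INTERFACE

Orientations are given as a unit quaternion [w, x, y, z].
In Python, from plant import * gives the robot as it stands.
- The arm moves only by the tool move_arm, never from a script. Its argument "targets" is text: rows parted by semicolons, each of 6 numbers parted by spaces: the shift along the tool's x, y, z as a fraction of full scale, then the turn, a rotation vector about the tool's x, y, z as a fraction of full scale. In form: tx ty tz ax ay az; .... A call has 1 to 12 rows; each row shifts and turns the commanded pose from where the row before left it, along the tool's axes as they then stand; what a row does not reach is not made up. Full scale, the value 1, is 5 cm for a shift and 90 degrees for a turn. A row lasts 1/10 s, in which the tool goes at most 50 mm and 8.59 degrees, less where a joint would pass 70% of its speed; a pose out of reach is approached as far as the arm can. A call with a number of a shift or a turn outside -1 to 1 is refused whole. A call with a gripper value outside its range is refused whole. "gripper" is the closure in counts, from 0 (fully open) to 255 (shut), set as the call begins (left out, the last holds). The fingers move at their own pace and stop on an object; the grip force is fixed at half the most. Time passes only in rows, so rows that do not move let the fingers close. It gives the time, the measured TCP pose, the force, the opening and the grip force at its end, in the units of the state.
- sense(): the state, without advancing time (a new reading comes with each control period).
- snapshot(name): name is "scene" or "top" or "wrist"; returns a dict with "img" (480x640x3 uint8, red, green, blue), "vertical_fov" (degrees; the focal length in pixels is half the picture's height over the tangent of half this angle, whatever the lens; pixels are square), "cx", "cy" (the principal point, pixels), "k1" (the pictures are not rectified: a ray, as slopes to the right and down, at radius r is drawn at 1 + k1 r^2 times it, then the intrinsics apply), "rvec" (rotation vector, rad) and "tvec" (3), from world to camera coordinates, as OpenCV has them. Camera axes: x right, y down, z forward; pixel columns grow to the right and rows downward; lengths in m; the calibration is good to about 2 mm. A picture is of the moment at which its call begins. There is no depth.
- job_done(): hands the job in; it is judged then, once.
The state is a dict: "t": time; "joint_positions": joint angles; "joint_velocities": joint speeds; "tau": joint torques, N m; "tcp_pos": TCP position; "eef_rot": TCP orientation; "contact_force": force on the tool from outside, world axes, zero at the start; "ft_torque": the same for the moment, N m; "gripper_width": opening from 0.0 (shut) to 1.0 (fully open); "grip_force": force on a finger pad.
Only numpy, scipy, OpenCV 4.12 (cv2) and the standard library are available. Lean on these libraries where they do the work, as an engineer would, in place of code of your own. Each camera call takes 0.05 s, during which the arm holds its last target. There are 200 camera calls.

## Working session

There is one attempt and no reset: what is moved stays moved. The work goes in short steps, Python scripts to look and compute and a tool call to move; the robot and the scene stay as the last step left them, time stands still between calls to the robot, and variables do not carry over. Pictures are saved under pics/ and viewed, at most 10 in all, crops included, and the job is handed in when it is done.

Besides the shell and the picture viewer there is one more tool, called after "Emit:" by a JSON object that holds its "api" and its "payload". move_arm: Moves the arm, as the interface text tells. Its arguments: {"type":"object","properties":{"targets":{"type":"string"},"gripper":{"type":"number"}},"required":["targets"]}

```bash
mkdir -p pics; ls
python3 - <<'E'
from plant import *
import cv2,numpy as np
for n in ("scene","top"):
    s=snapshot(n); cv2.imwrite(f"pics/{n}0.png",s["img"][:,:,::-1]); print({k:v for k,v in s.items() if k!="img"})
print(sense())
E
```

```text
pics
{'vertical_fov': 53.617165828619555, 'cx': 315.7115184233936, 'cy': 236.35376092192465, 'k1': -0.0884084980930121, 'rvec': array([ 2.17832589,  1.2091712 , -0.46552461]), 'tvec': array([-0.25822726, -0.3044566 ,  1.43028721])}
{'vertical_fov': 42.541953655925276, 'cx': 317.8436800795004, 'cy': 243.46425505758052, 'k1': 0.027427429945089354, 'rvec': array([ 2.21465406, -2.16271869,  0.06102835]), 'tvec': array([-0.01980267,  0.53068355,  1.47828757])}
{'t': 0.1, 'joint_positions': array([-1.36861475e+00,  3.51189525e-01,  1.65231730e+00, -1.07734631e-05,
        1.13909305e+00, -8.46110808e-02]), 'joint_velocities': array([-0.0014656 , -0.00256903, -0.00263516, -0.00046565, -0.00025241,
       -0.00100934]), 'tau': array([ 7.25910959e-04, -4.98028636e+01, -2.85702682e+01,  7.00741145e-02,
        2.39249499e-02, -4.54259725e-05]), 'tcp_pos': array([ 0.1555404 , -0.52724713,  0.2181676 ]), 'eef_rot': array([-5.02454649e-04,  9.89735903e-01,  1.42907620e-01, -3.44708437e-05]), 'contact_force': array([ 0.41450898, -0.08269706, -0.226438  ]), 'ft_torque': array([-0.06638867, -0.0008023 ,  0.00381763]), 'grip_force': 0.0, 'gripper_width': 1.0014451356755267}
```

View pics/top0.png

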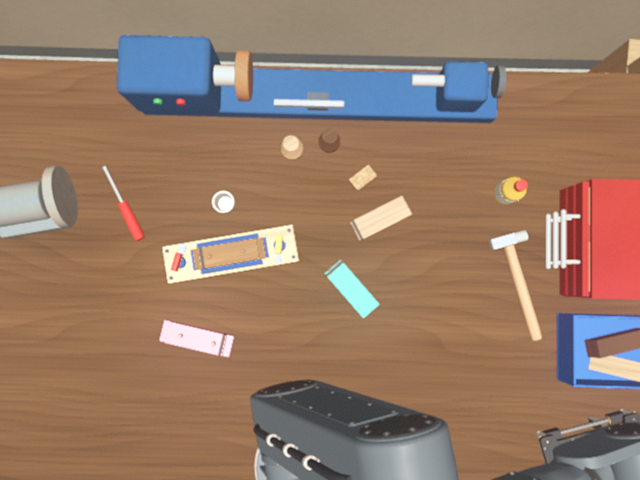

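View pics/scene0.png

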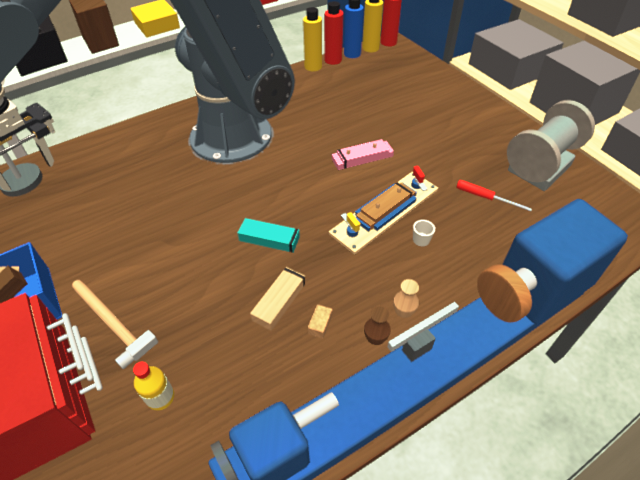

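The top view shows these parts:
- **Upper half:** the pale block at (381,217), with its band at the left end near (356,228). The turquoise block at (352,289) is a look-alike.
- **Lower half:** the brown block in the jig at (230,254). The pink one at (197,339) is a look-alike.
- **Knobs:** red at about (178,262), yellow at about (280,245).

I'll confirm these in one crop.

```bash
cat > h.py <<'E'
import numpy as np,cv2
from scipy.spatial.transform import Rotation as R
def cam(s):
    f=240/np.tan(np.radians(s["vertical_fov"])/2)
    K=np.array([[f,0,s["cx"]],[0,f,s["cy"]],[0,0,1]])
    return K,np.array([s["k1"],0,0,0.]),cv2.Rodrigues(s["rvec"])[0],s["tvec"]
def w(s,uv,z):
    K,d,Rm,t=cam(s)
    p=cv2.undistortPoints(np.array([[uv]],float),K,d)[0,0]
    r=Rm.T@[*p,1]; c=-Rm.T@t
    return (c+r*(z-c[2])/r[2])
def px(s,P):
    K,d,Rm,t=cam(s)
    return cv2.projectPoints(np.array(P,float).reshape(-1,3),s["rvec"],s["tvec"],K,d)[0][:,0]
def crop(s,x0,y0,x1,y1,k,name):
    cv2.imwrite(name,cv2.resize(s["img"][y0:y1,x0:x1,::-1],None,fx=k,fy=k,interpolation=cv2.INTER_CUBIC))
E
python3 - <<'E'
from plant import *
from h import *
s=snapshot("top"); crop(s,155,185,420,335,3,"pics/c1.png")
E
```

```text
(no output)
```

View pics/c1.png

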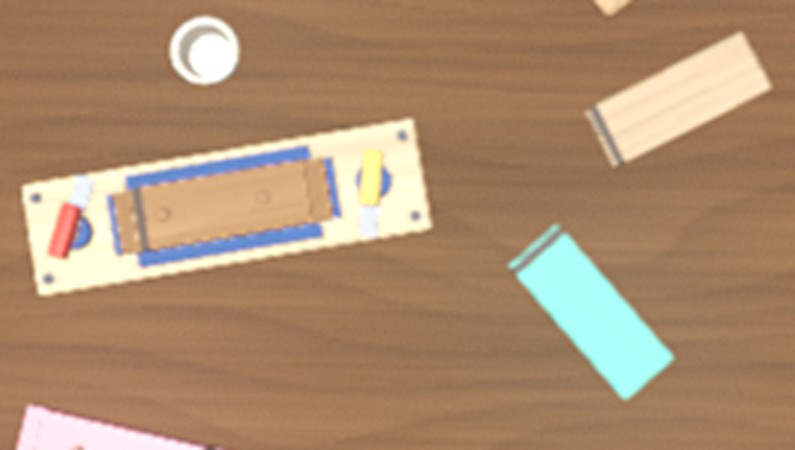

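Run:
```python
from plant import *
from h import *
s=snapshot("top"); 
f=lambda u,v,z: w(s,(155+(u+.5)/3-.5,185+(v+.5)/3-.5),z)
J=np.array([f(*p,.012) for p in [(22,185),(412,119),(431,228),(40,295)]])
U=np.array([f(*p,.030) for p in [(587,112),(742,32),(772,87),(616,166)]])
for n,Q in(("jig",J),("up",U)):
    c=Q.mean(0); a=(Q[0]+Q[3]-Q[1]-Q[2])/2; b=(Q[0]+Q[1]-Q[2]-Q[3])/2
    print(n,c,"len",np.linalg.norm(a),np.linalg.norm(b),"yaw of +y",np.degrees(np.arctan2(a[1],a[0])))
    if n=="jig":
        e=a/np.linalg.norm(a); print("red",c+.122*e,"yel",c-.122*e)
for n,p,q in(("red",(72,205),(58,256)),("yel",(372,152),(370,205))):
    A,B=f(*p,.065),f(*q,.065); d=A-B; print(n,(A+B)/2,np.linalg.norm(d),np.degrees(np.arctan2(d[1],d[0])))
for p in [(164,214),(264,197)]: print("dowel",f(*p,.056))
for p in [(204,50)]: print("cup",f(*p,.045))
q=sense(); print(R.from_quat(q["eef_rot"],scalar_first=True).as_matrix())
for n in("wrist",):
    s=snapshot(n); Rm=cv2.Rodrigues(s["rvec"])[0]; print("cam in world",-Rm.T@s["tvec"],Rm)
```

```text
jig [0.50174124 0.20491606 0.012     ] len 0.31977900657408276 0.09003605745796531 yaw of +y 101.04140559044637
red [0.47837601 0.32465772 0.012     ] yel [0.52510648 0.0851744  0.012     ]
up [ 0.5957362 -0.1578927  0.03     ] len 0.1403286922391196 0.04972339960178889 yaw of +y 118.46679096647371
red [0.47802022 0.32234487 0.065     ] 0.041066665364376004 -13.199900945408247
yel [0.52423714 0.08509719 0.065     ] 0.04150726771652553 -0.571155503790793
dowel [0.49299162 0.2473782  0.056     ]
dowel [0.50819561 0.16935505 0.056     ]
cup [0.62456048 0.22205269 0.045     ]
[[ 9.59158744e-01  2.82868314e-01 -1.42514114e-04]
 [ 2.82868346e-01 -9.59158527e-01  6.47620048e-04]
 [ 4.64975634e-05 -6.61483163e-04 -9.99999780e-01]]
cam in world [ 0.22581141 -0.50670923  0.38479657] [[ 2.82212615e-01 -9.59351863e-01 -2.05546819e-04]
 [-9.25347091e-01 -2.72265955e-01  2.63825721e-01]
 [-2.53157660e-01 -7.42647443e-02 -9.64570343e-01]]
```

Everything I measured agrees with the given sizes: the jig is 0.3198 x 0.090 m, the block 0.140 x 0.050 m, and the knobs sit on their computed axes. The banded dowel is on the red side. Going to the red knob.

Emit:
{"api": "move_arm", "payload": {"targets": "0.55 -0.726 0 0 0 0;0.55 -0.726 0 0 0 0;0.55 -0.726 0 0 0 0;0.55 -0.726 0 0 0 0;0.55 -0.726 0 0 0 0;0.55 -0.726 0 0 0 0;0.55 -0.726 0 0 0 0;0.55 -0.726 0 0 0 0;0.55 -0.726 0 0 0 0;0.55 -0.726 0 0 0 0", "gripper": 140}}

```text
t: 1.25
tcp_pos: [0.3169, -0.0998, 0.2189]
eef_rot: [0.0, 0.99, 0.143, 0.0]
contact_force: [2.5, -0.7, 0.3]
gripper_width: 0.449
grip_force: 0.0
```

Emit:
{"api": "move_arm", "payload": {"targets": "0.55 -0.726 0 0 0 0;0.55 -0.726 0 0 0 0;0.55 -0.726 0 0 0 0;0.55 -0.726 0 0 0 0;0.55 -0.726 0 0 0 0;0.55 -0.726 0 0 0 0;0.55 -0.726 0 0 0 0;0.55 -0.726 0 0 0 0;0.55 -0.726 0 0 0 0;0.55 -0.726 0 0 0 0"}}

```text
t: 2.25
tcp_pos: [0.478, 0.3264, 0.2185]
eef_rot: [0.0, 0.99, 0.143, -0.0]
contact_force: [0.2, -0.6, 0.4]
gripper_width: 0.453
grip_force: 0.0
```

Emit:
{"api": "move_arm", "payload": {"targets": "0 0 0 0 0 -0.093;0 0 0 0 0 -0.093;0 0 0 0 0 -0.093;0 0 0 0 0 -0.093;0 0 0 0 0 -0.093;0 0 0 0 0 -0.093;0 0 0 0 0 -0.093;0 0 0 0 0 -0.093;0 0 0 0 0 -0.093"}}

```text
t: 3.15
tcp_pos: [0.4777, 0.3244, 0.2185]
eef_rot: [-0.0, 0.694, 0.72, -0.0]
contact_force: [0.3, 0.4, 0.3]
gripper_width: 0.453
grip_force: 0.0
```

Emit:
{"api": "move_arm", "payload": {"targets": "0 0 0 0 0 -0.093;0 0 0 0 0 -0.093;0 0 0 0 0 -0.093;0 0 0 0 0 -0.093;0 0 0 0 0 -0.093;0 0 0 0 0 -0.093;0 0 0 0 0 -0.093;0 0 0 0 0 -0.093;0 0 0 0 0 -0.093;0 0 0 0 0 0;0 0 0 0 0 0"}}

```text
t: 4.25
tcp_pos: [0.4777, 0.3244, 0.2186]
eef_rot: [-0.0, 0.115, 0.993, -0.0]
contact_force: [0.5, 0.8, -0.0]
gripper_width: 0.452
grip_force: 0.0
```

Run:
```python
from plant import *
from h import *
s=snapshot("wrist"); im=s["img"].copy()
c=np.array([.5017,.2049]);e=np.array([np.cos(np.radians(101.04)),np.sin(np.radians(101.04))])
for d in(.122,):
    k=c+d*e; b=np.array([np.cos(np.radians(-13.2)),np.sin(np.radians(-13.2))])
    for P in[[*k,.065],[*(k+.022*b),.065],[*(k-.022*b),.065],[.4930,.2474,.056]]:
        u=px(s,P)[0]; print(u)
        if np.all(abs(u)<2000): cv2.drawMarker(im,tuple(int(round(x)) for x in u),(0,255,0),0,12,1)
cv2.imwrite("pics/w1.png",im[:,:,::-1])
```

```text
[320.75733251 221.35837798]
[320.74621612 247.16147723]
[320.76887442 194.61821841]
[237.11953804 255.20063288]
```

View pics/w1.png

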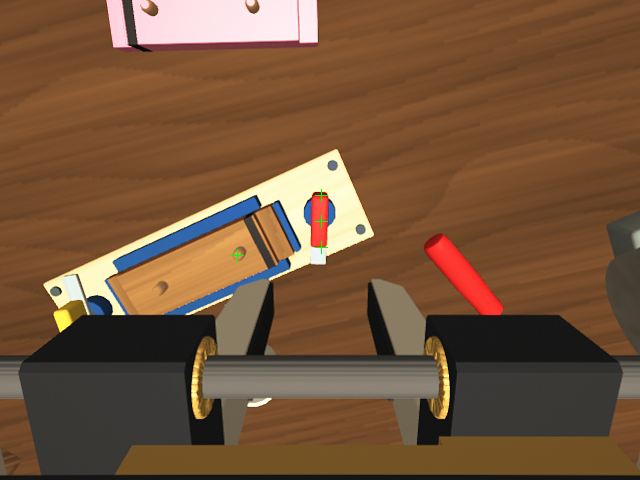

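The wrist view puts the predicted knob centre (321,221) and bar ends (321,195) and (321,247) right on the red bar, and the banded dowel at (237,255). Next: descend and grip.

Emit:
{"api": "move_arm", "payload": {"targets": "0 0 0.8 0 0 0;0 0 0.8 0 0 0;0 0 0.6 0 0 0;0 0 0.6 0 0 0;0 0 0.4 0 0 0;0 0 0.4 0 0 0;0 0 0 0 0 0"}}

```text
t: 5.0
tcp_pos: [0.4765, 0.3237, 0.0364]
eef_rot: [-0.002, 0.114, 0.994, -0.001]
contact_force: [0.8, 0.1, 0.8]
gripper_width: 0.452
grip_force: 0.0
```

Emit:
{"api": "move_arm", "payload": {"targets": "0 0 0 0 0 0;0 0 0 0 0 0;0 0 0 0 0 0;0 0 0 0 0 0;0 0 0 0 0 0", "gripper": 255}}

```text
t: 5.5
tcp_pos: [0.4778, 0.3234, 0.0394]
eef_rot: [-0.0, 0.112, 0.994, -0.001]
contact_force: [-2.1, -9.3, 8.7]
gripper_width: 0.147
grip_force: 29.7
```

Emit:
{"api": "move_arm", "payload": {"targets": "0 0 0 0 0 0.075;0 0 0 0 0 0.075;0 0 0 0 0 0.075;0 0 0 0 0 0.075;0 0 0 0 0 0.075;0 0 0 0 0 0.075;0 0 0 0 0 0.075;0 0 0 0 0 0.075;0 0 0 0 0 0.075;0 0 0 0 0 0.065;0 0 0 0 0 0;0 0 0 0 0 0"}}

```text
t: 6.7
tcp_pos: [0.4784, 0.324, 0.0395]
eef_rot: [0.001, 0.638, 0.77, 0.0]
contact_force: [0.3, -5.4, 6.2]
gripper_width: 0.145
grip_force: 30.1
```

Run:
```python
from plant import *
from h import *
q=sense();m=R.from_quat(q["eef_rot"],scalar_first=True).as_matrix();print("yawx",np.degrees(np.arctan2(m[1,0],m[0,0])),q["ft_torque"],q["contact_force"],q["tcp_pos"])
```

```text
yawx 100.64127071199518 [-1.10040763 -0.20033804  0.31414185] [ 0.28802778 -5.39057878  6.21655631] [0.47837691 0.32400601 0.03947079]
```

Emit:
{"api": "move_arm", "payload": {"targets": "0 0 0 0 0 0;0 0 0 0 0 0;0 0 0 0 0 0;0 0 0 0 0 0;0 0 -0.4 0 0 0;0 0 -0.4 0 0 0;0 0 -0.4 0 0 0;0 0 -0.4 0 0 0", "gripper": 140}}

```text
t: 7.5
tcp_pos: [0.4776, 0.3245, 0.1194]
eef_rot: [-0.0, 0.639, 0.769, -0.0]
contact_force: [0.3, -0.5, 1.0]
gripper_width: 0.45
grip_force: 0.0
```

Emit:
{"api": "move_arm", "payload": {"targets": "0 0 0 0 0 -0.0876;0 0 0 0 0 -0.0876;0 0 0 0 0 -0.0876;0 0 0 0 0 -0.0876;0 0 0 0 0 -0.0876;0 0 0 0 0 -0.0876;0 0 0 0 0 -0.0876;0 0 0 0 0 -0.0876;0 0 0 0 0 -0.0876;0 0 0 0 0 -0.0876"}}

```text
t: 8.5
tcp_pos: [0.4777, 0.3245, 0.1186]
eef_rot: [-0.0, 0.003, 1.0, 0.0]
contact_force: [0.8, 0.6, 0.3]
gripper_width: 0.45
grip_force: 0.0
```

Emit:
{"api": "move_arm", "payload": {"targets": "-0.164 -0.794 0 0 0 0;-0.164 -0.794 0 0 0 0;-0.164 -0.794 0 0 0 0;-0.164 -0.794 0 0 0 0;-0.164 -0.794 0 0 0 0;-0.164 -0.794 0 0 0 0;0 0 0 0 0 0;0 0 0 0 0 0"}}

```text
t: 9.3
tcp_pos: [0.5242, 0.0853, 0.1186]
eef_rot: [-0.0, 0.007, 1.0, 0.0]
contact_force: [-0.5, -0.1, 0.2]
gripper_width: 0.454
grip_force: 0.0
```

Run:
```python
from plant import *
from h import *
q=sense();m=R.from_quat(q["eef_rot"],scalar_first=True).as_matrix();print("yawx",np.degrees(np.arctan2(m[1,0],m[0,0])),q["tcp_pos"])
s=snapshot("top"); crop(s,155,205,320,300,4,"pics/c2.png")
```

```text
yawx 179.24022985230434 [0.52420916 0.08525363 0.11859707]
```

View pics/c2.png

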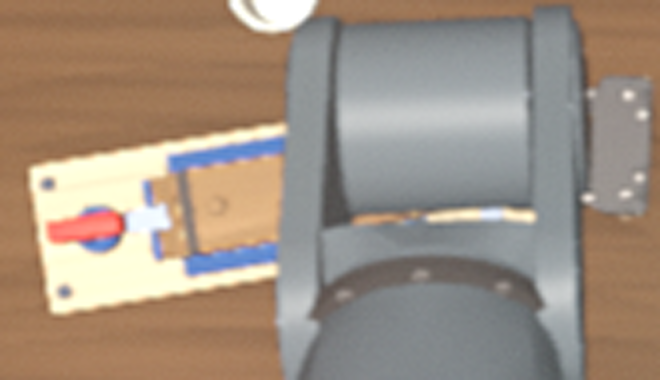

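The crop shows the red bar lying along the jig, with its latch at (150,215) over the step, so red is locked. Now yellow.

Emit:
{"api": "move_arm", "payload": {"targets": "0 0 0.4 0 0 0;0 0 0.4 0 0 0;0 0 0.4 0 0 0;0 0 0.4 0 0 0;0 0 0 0 0 0"}}

```text
t: 9.85
tcp_pos: [0.5225, 0.0868, 0.0366]
eef_rot: [-0.002, 0.005, 1.0, -0.0]
contact_force: [-0.4, 0.0, 0.5]
gripper_width: 0.452
grip_force: 0.0
```

Emit:
{"api": "move_arm", "payload": {"targets": "0 0 0 0 0 0;0 0 0 0 0 0;0 0 0 0 0 0;0 0 0 0 0 0;0 0 0 0 0 0", "gripper": 255}}

```text
t: 10.35
tcp_pos: [0.5248, 0.084, 0.0395]
eef_rot: [0.001, 0.006, 1.0, -0.001]
contact_force: [-0.9, -15.2, 4.6]
gripper_width: 0.151
grip_force: 29.9
```

Emit:
{"api": "move_arm", "payload": {"targets": "0 0 0 0 0 0.08;0 0 0 0 0 0.08;0 0 0 0 0 0.08;0 0 0 0 0 0.08;0 0 0 0 0 0.08;0 0 0 0 0 0.08;0 0 0 0 0 0.08;0 0 0 0 0 0.08;0 0 0 0 0 0.08;0 0 0 0 0 0.08;0 0 0 0 0 0.08;0 0 0 0 0 0"}}

```text
t: 11.55
tcp_pos: [0.5255, 0.0848, 0.0395]
eef_rot: [0.002, 0.643, 0.766, 0.001]
contact_force: [3.6, -7.2, 1.4]
gripper_width: 0.151
grip_force: 30.2
```

Run:
```python
from plant import *
from h import *
q=sense();m=R.from_quat(q["eef_rot"],scalar_first=True).as_matrix();print("yawx",np.degrees(np.arctan2(m[1,0],m[0,0])),q["ft_torque"],q["contact_force"],q["tcp_pos"])
```

```text
yawx 99.94645083113349 [-1.34117733 -0.63829528  0.45185078] [ 3.63156562 -7.22474084  1.36715732] [0.52547767 0.08483965 0.03953205]
```

Both knobs are at their stops (the moment about z jumped above friction). Release and go to the upper half.

Emit:
{"api": "move_arm", "payload": {"targets": "0 0 0 0 0 0;0 0 0 0 0 0;0 0 0 0 0 0;0 0 0 0 0 0;0 0 -0.5 0 0 0;0 0 -0.5 0 0 0;0 0 -0.6 0 0 0;0 0 -0.6 0 0 0;0 0 0 0 0 -0.069;0 0 0 0 0 -0.069;0 0 0 0 0 -0.069;0 0 0 0 0 0", "gripper": 85}}

```text
t: 12.75
tcp_pos: [0.5241, 0.0857, 0.1487]
eef_rot: [-0.0, 0.509, 0.861, -0.0]
contact_force: [-0.4, 1.0, 0.4]
gripper_width: 0.668
grip_force: 0.0
```

Emit:
{"api": "move_arm", "payload": {"targets": "-0.824 -0.179 0 0 0 0;-0.824 -0.179 0 0 0 0;-0.824 -0.179 0 0 0 0;-0.824 -0.179 0 0 0 0;-0.824 -0.179 0 0 0 0;-0.824 -0.179 0 0 0 0;0 0 0 0 0 0;0 0 0 0 0 0"}}

```text
t: 13.55
tcp_pos: [0.5958, -0.1573, 0.1482]
eef_rot: [-0.0, 0.511, 0.86, 0.0]
contact_force: [-0.1, 0.6, 0.5]
gripper_width: 0.665
grip_force: 0.0
```

Run:
```python
from plant import *
from h import *
q=sense();m=R.from_quat(q["eef_rot"],scalar_first=True).as_matrix();print("yawx",np.degrees(np.arctan2(m[1,0],m[0,0])),q["tcp_pos"],q["gripper_width"])
s=snapshot("wrist"); im=s["img"].copy()
c=np.array([.5957,-.1579]);a=np.radians(118.5);e=np.array([np.cos(a),np.sin(a)]);n=np.array([e[1],-e[0]])
for P in [c+i*.07*e+j*.025*n for i in(-1,1) for j in(-1,1)]+[c]:
    u=px(s,[*P,.03])[0]; print(u); cv2.drawMarker(im,tuple(int(round(x)) for x in u),(0,255,0),0,12,1)
cv2.imwrite("pics/w2.png",im[:,:,::-1])
s=snapshot("top"); crop(s,150,205,310,305,4,"pics/c3.png")
```

```text
yawx 118.53582747934213 [ 0.59580999 -0.15733188  0.14815753] 0.6651871507488714
[287.61060971 319.39743793]
[351.89249516 319.38248729]
[283.21106085 133.40758913]
[356.14436061 133.40073349]
[319.71794822 232.26175651]
```

View pics/w2.png

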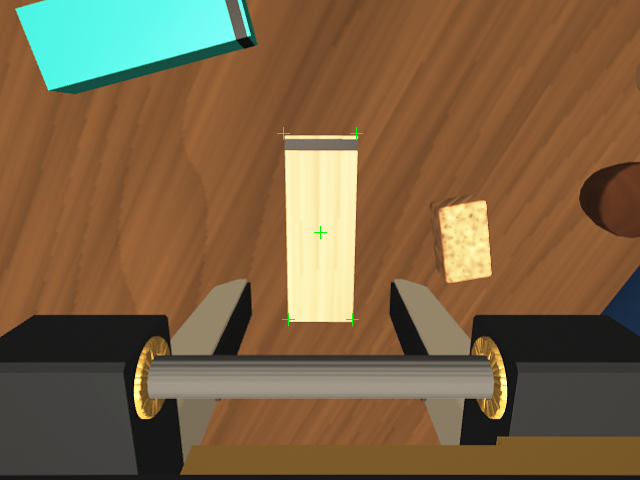

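View pics/c3.png

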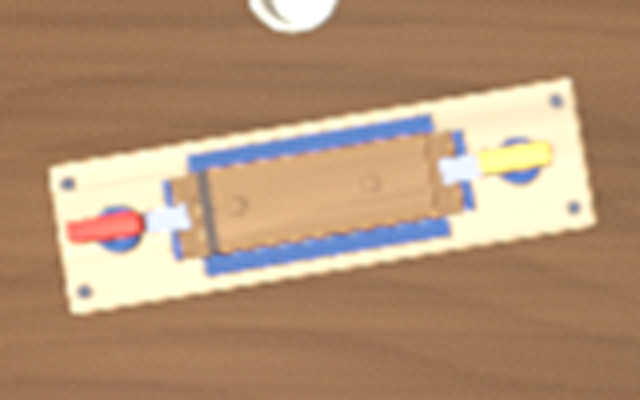

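Both bars now lie along the jig with their latches over the steps, at (165,218) and (460,168). The wrist view shows the pale block under the markers, centre (320,232), with its band at the far end and about 40 px (30 mm) clear of the sanding block. Grasp.

Emit:
{"api": "move_arm", "payload": {"targets": "0 0 0.7 0 0 0;0 0 0.7 0 0 0;0 0 0.6 0 0 0;0 0 0.4 0 0 0;0 0 0.2 0 0 0;0 0 0.12 0 0 0;0 0 0.1 0 0 0;0 0 0 0 0 0;0 0 0 0 0 0"}}

```text
t: 14.55
tcp_pos: [0.5965, -0.1569, 0.0084]
eef_rot: [0.001, 0.509, 0.861, 0.0]
contact_force: [-0.8, 0.7, 0.5]
gripper_width: 0.664
grip_force: 0.0
```

Emit:
{"api": "move_arm", "payload": {"targets": "0 0 0 0 0 0;0 0 0 0 0 0;0 0 0 0 0 0;0 0 0 0 0 0;0 0 0 0 0 0", "gripper": 255}}

```text
t: 15.05
tcp_pos: [0.5963, -0.157, 0.0081]
eef_rot: [0.0, 0.509, 0.861, 0.0]
contact_force: [-1.6, -0.1, 5.9]
gripper_width: 0.532
grip_force: 30.0
```

Emit:
{"api": "move_arm", "payload": {"targets": "0 0 -0.2 0 0 0;0 0 -0.4 0 0 0;0 0 -0.6 0 0 0;0 0 -0.6 0 0 0;0 0 -0.6 0 0 0;0 0 0 0 0 0.065;0 0 0 0 0 0.065;0 0 0 0 0 0.065;0 0 0 0 0 0"}}

```text
t: 15.95
tcp_pos: [0.5959, -0.1568, 0.1279]
eef_rot: [-0.0, 0.635, 0.772, -0.0]
contact_force: [-0.1, 0.6, -2.0]
gripper_width: 0.538
grip_force: 30.0
```

Emit:
{"api": "move_arm", "payload": {"targets": "0.43 -0.028 0 0 0 0;0.83 -0.0536 0 0 0 0;0.83 -0.0536 0 0 0 0;0.83 -0.0536 0 0 0 0;0.83 -0.0536 0 0 0 0;0.83 -0.0536 0 0 0 0;0.83 -0.0536 0 0 0 0;0.83 -0.0536 0 0 0 0;0.83 -0.0536 0 0 0 0;0.4 -0.0256 0 0 0 0;0 0 0 0 0 0;0 0 0 0 0 0"}}

```text
t: 17.15
tcp_pos: [0.4993, 0.205, 0.1277]
eef_rot: [-0.0, 0.634, 0.774, -0.0]
contact_force: [-0.4, -0.4, -2.6]
gripper_width: 0.536
grip_force: 30.0
```

Run:
```python
from plant import *
from h import *
q=sense();m=R.from_quat(q["eef_rot"],scalar_first=True).as_matrix();print("yawx",np.degrees(np.arctan2(m[1,0],m[0,0])),m[:,2],q["tcp_pos"],q["gripper_width"],q["contact_force"],q["ft_torque"])
s=snapshot("wrist"); im=s["img"].copy()
c=np.array([.5016,.2042]);a=np.radians(101);e=np.array([np.cos(a),np.sin(a)]);n=np.array([e[1],-e[0]])
z=q["tcp_pos"][2]-.008+.03
for P in [c+i*.07*e+j*.025*n for i in(-1,1) for j in(-1,1)]:
    u=px(s,[*P,z])[0]; print(u); cv2.drawMarker(im,tuple(int(round(x)) for x in u),(0,255,0),0,12,1)
for d in(.122,):
    u=px(s,[*(np.array([.5017,.2049])+d*e),.065])[0];print(u);cv2.drawMarker(im,tuple(int(round(x)) for x in u),(0,255,255),0,12,1)
cv2.imwrite("pics/w3.png",im[:,:,::-1])
```

```text
yawx 101.37718168944134 [-1.66642955e-04 -1.93206025e-04 -9.99999967e-01] [0.49926065 0.20501845 0.12767715] 0.53550396746819 [-0.40791325 -0.42065956 -2.56318459] [-0.01831403 -0.1626111   0.03610725]
[267.55588046 466.94423437]
[380.79489298 467.43470769]
[256.09459216 140.91133309]
[399.09716073 141.7736808 ]
[326.14253914  31.23108008]
```

View pics/w3.png

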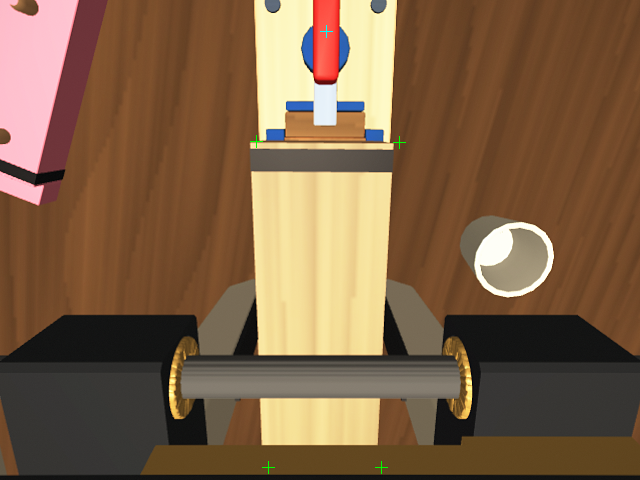

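The held block's far edge is at (251–393,142), against the wanted (256–399,141). That is 2 mm short along tool y, matching the TCP reading, so I'll correct it and descend to just above the dowels.

Emit:
{"api": "move_arm", "payload": {"targets": "0 0.041 0 0 0 0.004;0 0 0.3 0 0 0;0 0 0.4 0 0 0;0 0 0.3 0 0 0;0 0 0.15 0 0 0;0 0 0 0 0 0;0 0 0 0 0 0"}}

```text
t: 17.9
tcp_pos: [0.5022, 0.205, 0.0706]
eef_rot: [0.0, 0.637, 0.771, 0.0]
contact_force: [-0.5, 0.2, -1.2]
gripper_width: 0.533
grip_force: 30.0
```

Run:
```python
from plant import *
from h import *
q=sense();m=R.from_quat(q["eef_rot"],scalar_first=True).as_matrix();print("yawx",np.degrees(np.arctan2(m[1,0],m[0,0])),q["tcp_pos"],q["contact_force"],q["ft_torque"])
```

```text
yawx 100.82369998662541 [0.502229   0.20495465 0.07064525] [-0.52332854  0.16939064 -1.18676097] [-0.02692651 -0.10236566  0.04552608]
```

Emit:
{"api": "move_arm", "payload": {"targets": "0 0 0.05 0 0 0;0 0 0.05 0 0 0;0 0 0.05 0 0 0;0 0 0.05 0 0 0;0 0 0 0 0 0;0 0 0 0 0 0"}}

```text
t: 18.5
tcp_pos: [0.5018, 0.2052, 0.0601]
eef_rot: [-0.0, 0.637, 0.771, -0.0]
contact_force: [0.4, -0.3, -2.3]
gripper_width: 0.536
grip_force: 30.0
```

Emit:
{"api": "move_arm", "payload": {"targets": "0 0 0.03 0 0 0;0 0 0.03 0 0 0;0 0 0.03 0 0 0;0 0 0 0 0 0;0 0 0 0 0 0"}}

```text
t: 19.0
tcp_pos: [0.5018, 0.2052, 0.0556]
eef_rot: [-0.0, 0.637, 0.771, -0.0]
contact_force: [-0.3, 0.2, -2.4]
gripper_width: 0.537
grip_force: 30.0
```

No force with the joint face 8 mm below the dowel tops, so the dowels are in the holes. Continue gently.

Emit:
{"api": "move_arm", "payload": {"targets": "0 0 0.03 0 0 0;0 0 0.03 0 0 0;0 0 0.02 0 0 0;0 0 0 0 0 0;0 0 0 0 0 0"}}

```text
t: 19.5
tcp_pos: [0.5018, 0.2052, 0.0516]
eef_rot: [-0.0, 0.637, 0.771, -0.0]
contact_force: [-0.2, -0.0, -1.6]
gripper_width: 0.537
grip_force: 30.0
```

Emit:
{"api": "move_arm", "payload": {"targets": "0 0 0.02 0 0 0;0 0 0.02 0 0 0;0 0 0 0 0 0;0 0 0 0 0 0"}}

```text
t: 19.9
tcp_pos: [0.5018, 0.2052, 0.0501]
eef_rot: [0.0, 0.637, 0.771, 0.0]
contact_force: [-2.4, -0.8, 5.6]
gripper_width: 0.532
grip_force: 30.0
```

Emit:
{"api": "move_arm", "payload": {"targets": "0 0 0.01 0 0 0;0 0 0 0 0 0;0 0 0 0 0 0"}}

```text
t: 20.2
tcp_pos: [0.5019, 0.2052, 0.0501]
eef_rot: [0.0, 0.637, 0.771, 0.0]
contact_force: [-4.4, -1.1, 13.3]
gripper_width: 0.537
grip_force: 30.0
```

Emit:
{"api": "move_arm", "payload": {"targets": "0 0 0.003 0 0 0;0 0 0 0 0 0;0 0 0 0 0 0;0 0 0 0 0 0;0 0 0 0 0 0;0 0 0 0 0 0;0 0 0 0 0 0;0 0 0 0 0 0"}}

```text
t: 21.0
tcp_pos: [0.5019, 0.2052, 0.0501]
eef_rot: [0.0, 0.637, 0.771, 0.0]
contact_force: [-5.7, -1.7, 13.5]
gripper_width: 0.539
grip_force: 30.0
```

Run:
```python
from plant import *
from h import *
q=sense();print(q["tcp_pos"],q["contact_force"],q["ft_torque"])
s=snapshot("scene"); crop(s,320,150,460,260,5,"pics/c4.png")
```

```text
[0.50188023 0.20521451 0.05007048] [-5.73447915 -1.71959537 13.49351075] [-0.3985125   0.89574846  0.02650079]
```

View pics/c4.png

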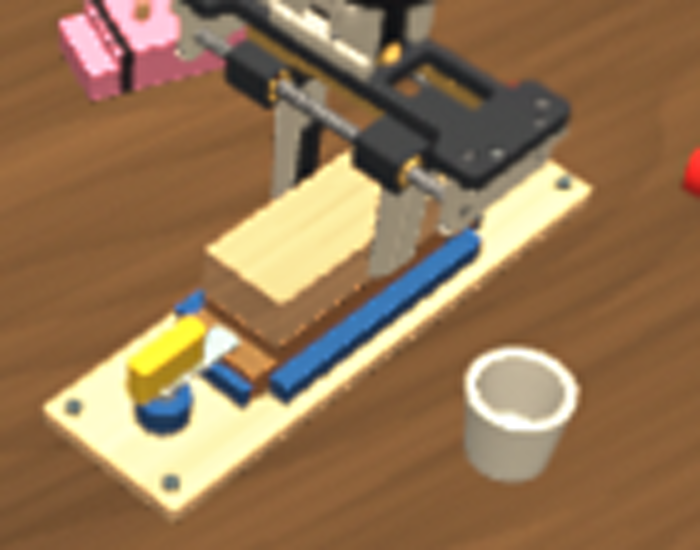

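The crop shows the pale half closed onto the brown half at about (280,330), with the yellow latch over its step. The force is steady at about 15 N including the block's weight. Handing in.

```bash
python3 -c "
from plant import *
print(job_done())"
```

```text
the job is handed in; nothing more can be done
None
```

I turned both knobs to their stops and seated the upper half on the dowels with the black bands at the same end. I handed the job in at about 21 s with the gripper still pressing it down at about 15 N; no verdict came back.

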